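# Take the cured tooth mould out of the curing press

### The job

The tooth mould under the curing lamp has set. Swing the hold-down arm right out until it clicks home against its end stop, lift the pawl by its red lever and, keeping it up, pull the clamp bar all the way back; then take the mould out by its black rib and set it down, without dropping it, flat in the free half of the blue tray in front of the amber blocks. Do not knock the lamp, and leave everything else where it stands.

Things in the scene. Friction and masses are not known exactly. Their poses are not given: they have to be found in the camera images.
- press: curing press, fixed; cream base plate, upper face 16 mm over the table, spans x -75 to 115, y -90 to 180 mm. Origin: on the table below the clamped mould's middle; x points to the lamp's side, y is the way the clamp bar slides back. Fixed jaw: x +-34, y -48 to -25, 52 mm high. Rails and saw-toothed rack: within x +-34, y 30 to 176, 42 mm high; end stop 46 mm high at y 176
- clamp_bar (a joint): slide of the clamp bar, m: 0 closed on the mould, grows along the press's +y, end of travel 0.060. Needs about 3 N, stays where left. Its plate is 72 mm wide in x, at y 19 to 38 mm when closed, 66 mm high, with a lip 6 mm over the mould's lid. It carries the pawl, which catches on the rack's teeth (1.5 mm play, pitch 12 mm) and so stops it from going back
- pawl (a joint): hinge of the ratchet pawl, rad: 0 dropped into the teeth, grows as the red lever is lifted, stop at 0.8; clear of the teeth above 0.15. A light spring (under 1 N at the lever) drops it when let go. Pulling the lifted lever along +y draws the clamp bar with it
- pawl_grip (a point): grip point on the axis of the red pawl lever, a round bar 12 mm thick, 50 mm long along the press's x, 74 mm over the table. The dark pawl arm joins the bar 26 mm from this point towards the lamp's side. At joint 0 the point lies 60 mm in +y and 26 mm above pawl_pin; lifting turns it about that pin, up and towards -y. Free height below it: 32 mm
- pawl_pin (a point): point on the pawl's hinge axis, in the plane of pawl_grip; the axis runs along the press's x, 48 mm above the table. It moves with the clamp bar
- hold_arm (a joint): hinge of the hold-down arm about a vertical axis, rad: 0 straight across the mould's lid along the press's +y, grows as it swings out over the front edge (+y towards -x), end stop 2.10. A spring detent must be overcome at about 1.6 to 1.93, beyond it the arm springs on to its stop; under 2 N at the post
- hold_post (a point): point on the axis of the arm's black upright post, 12 mm thick, standing at the free end of the steel arm; the point is 94 mm above the table, the post's top 110 mm, the arm's upper face (12 mm wide) 68 mm
- hold_pivot (a point): point on the arm's hinge axis at the height of hold_post, 52 mm from it; vertical axis
- mould: the tooth mould: aluminium frame with amber resin, 64 (its x) x 50 (its y) x 42 mm with its clear lid, on the lid a black rib. About 0.3 kg. Origin: centre of its underside
- mould_mid (a point): middle of the mould, 39 mm above its underside. The black rib stands centred on the lid, 24 (along x) x 12 (along y) mm, from 3 to 39 mm above this point. In the press the mould's axes match the press's; fingers astride the rib in y have 25 mm free on either side above the lid once the clamp bar is back
- lamp: curing lamp, fixed to the press (same origin and axes): its pale head spans x -10 to 75, y -55 to 55, from 215 to 252 mm above the table, right over the mould; post 20 mm thick at x 97, y -78. Must not be knocked
- tray: blue tray 190 (x) x 160 (y) mm, wall 32 mm high and 4 mm thick, inner floor 4 mm above the table; fixed. Left or right of the press. Origin: centre of its underside
- tray_free (a point): centre of the tray's free half (the half nearer the robot) on its floor, 40 mm to the tray's -x from its middle; about 105 x 150 mm are free round it
- tube_rack: white rack with capped tubes, 110 x 170 mm, 102 mm tall, fixed, on the side of the press away from the tray. Origin: centre of its underside
- block_a: amber resin block with a tooth in it, 50 x 38 x 30 mm, in the far half of the tray; leave alone. Origin: centre of its underside
- block_b: second amber resin block like block_a, beside it; leave alone
- resin_bottle: small black bottle with white cap, 32 mm wide, 78 mm tall, standing on the press's base plate behind the rails; leave alone. Origin: centre of its underside
- reagent: amber bottle with black cap, 42 mm wide, 95 mm tall, on the table between robot and press; leave alone. Origin: centre of its underside
- brush: brush 160 mm long lying on the table between robot and press, up to 25 mm high; leave alone
- beaker: clear beaker 68 mm wide, 85 mm tall, on the table's far left; leave alone. Origin: centre of its underside
- dishes: stack of clear dishes 90 mm wide, 45 mm tall, on the table's far right; leave alone
Not all that is in view belongs to the job. Several things have the shape of the tray; the one meant has the colours described above.

How it is judged:
On the way, in this order (a step that is already met when the one before it is completed fails the run):
1. the pawl is lifted clear of the teeth (over 0.15 rad) (value of joint pawl above 0.15 rad), for 0.1 s.
2. the clamp bar is pulled back at least 45 of its 60 mm (value of joint clamp_bar above 0.045 m), for 0.2 s.
At the end, for the whole second after the job is handed in: Clamp bar back at least 45 mm, hold-down arm beyond its detent (over 2.0 rad), mould let go and at rest, upright (within 0.06 rad) and flat on the tray's floor (within 5 mm), its middle in the tray's half away from the blocks; bystanders in place (value of joint clamp_bar above 0.045 m and value of joint hold_arm above 2 rad and x of mould_mid in the frame of tray between -0.09 and 0 m and y of mould_mid in the frame of tray between -0.075 and 0.075 m and z of mould_mid in the frame of tray between 0.038 and 0.048 m and angle between mould_mid's own z axis and vertical below 0.06 rad and linear speed of mould below 0.02 m/s); the robot touches nothing.
It fails at once if the lamp is knocked (over 4 N) (contact force between lamp and anything else above 4 N).
It fails at once if the mould falls freely while its underside is more than 25 mm over the table (height (world z) of mould_mid above 0.064 m and contact force between mould and anything else below 0.05 N).
It fails at once if another thing is moved more than 20 mm (distance of any of block_a, block_b, resin_bottle, reagent, brush, beaker, dishes from where it was at the start of the episode above 0.02 m).
It also fails if it takes over 67 s, if anything falls off the work surface, if the arm or the gripper's body presses on something with over 40 N, if the wrist force passes 120 N, or if a joint passes its speed limit or range.

### The arm

A 7-joint arm with a two-finger parallel gripper is mounted at the origin on the work surface. World frame = base frame: x ahead of the robot, y to its left, z up, the work surface at z = 0. Lengths are in m, angles in rad, forces in N, time in s.
With the tool pointing down it reaches from about 0.425 to 0.925 m from the base axis. Payload 6.8 kg.
Tool frame: the origin (TCP) lies on the front face of the gripper's body, between the roots of the fingers; the fingertips stand 73 mm ahead of it and the grasp point (between the pads) lies 54 mm ahead of it (env.nose_length is the distance from the TCP to the fingertips, in m); z points along the fingers, y is the line along which they close (so a half turn about z gives the same grasp; the last joint's range is limited). The gripper opens to 85 mm and grips with 20 to 120 N. Pads are 22 mm wide; open, the fingers measure 114 mm over their backs; the gripper's body (76 mm by 85 mm) begins 54 mm behind the grasp point. The pads swing forward as they close: fully open they stand 13 mm farther back than shut.
Start: joints at [-1.387, 0.477, 0.022, 1.555, -0.011, 1.109, -0.083], TCP at [0.194, 0.646, 0.304] pointing down, gripper open.
Joint ranges: [-2.96, 2.96], [-0.34, 2.1], [-1.41, 1.46], [0.24, 2.44], [-1.37, 4.51], [0.17, 1.92], [-2.96, 2.96]. Speed limits (rad/s): [2.39, 2.39, 3.14, 3.14, 3.14, 3.14, 3.14].

### API

Orientations are given as a unit quaternion [w, x, y, z].
In Python, from cell import env, kin, camera, calibration, job gives the robot as it stands. The module is installed in compiled form; this text tells all that it offers. Calls block until the motion is done:
- env.reach(position, orientation): joint-space move of the TCP to a pose.
- env.movel(position, velocity=0.15, rot=None, stop_force=None): straight line of the TCP; rot=None keeps the orientation; velocity is the mean speed in m/s. With stop_force (N) it stops when the force on the tool has changed by that much, and returns True; else False.
- env.goto_joints(angles): joint-space move.
- env.grip(opening, f_grip=None): finger opening in m; f_grip is the grip in N (None keeps the last); returns when the fingers have stopped.
- env.dwell(seconds).
- kin.inverse_kinematics(position, orientation): joint angles nearest the present ones, or None.
- env.get_state(): the state.
- camera(name): name is "scene" or "top" or "wrist"; returns (picture, depth): 420x560x3 uint8, blue, green, red; 420x560 float32, m along the optical axis (not along the pixel's ray), 0 where there is no reading.
- calibration(name): a dict with "fx", "fy", "cx", "cy" (pixels), "rvec" (rotation vector, rad) and "tvec" (3), from world to camera coordinates, as OpenCV has them. Camera axes: x right, y down, z forward; pixel columns grow to the right and rows downward; lengths in m; the calibration is good to about 2 mm. A picture is of the moment at which its call begins: read the wrist's pose just before it. calibration takes no time and is no camera call; for the wrist camera it gives the pose at the moment of the call.
A pose or a line that the arm cannot do raises env.PlanningError and nothing moves.
- job.job_done(): hands the job in; it is judged then, once.
The state is a dict: "time": time; "qpos": joint angles; "joint_velocities": joint speeds; "joint_torque": joint torques, N m; "tcp_pos": TCP position; "orientation": TCP orientation; "force": force on the tool from outside, world axes, zero at the start; "torque": the same for the moment, N m; "opening": finger opening in m; "gripper_force": force on a finger pad.
Only numpy, scipy, OpenCV 4.12 (cv2) and the standard library are available. Lean on these libraries where they do the work, as an engineer would, in place of code of your own. Each camera call takes 0.05 s, during which the arm holds its last target. There are 200 camera calls.

## Working session

There is one attempt and no reset: what is moved stays moved. The work goes in short steps, each a Python script; the robot and the scene stay as the last script left them, time stands still between calls to the robot, and variables do not carry over. Pictures are saved under pics/ and viewed, at most 10 in all, crops included, and the job is handed in when it is done.

```bash
mkdir -p pics; cat > h.py <<'E'
import numpy as np, cv2
from cell import env, kin, camera, calibration, job
def cal(n):
    c=calibration(n); R=cv2.Rodrigues(np.array(c["rvec"],float))[0]
    return c,R,np.array(c["tvec"],float).ravel()
def ray(n,u,v,z,c=None):
    c,R,t=c or cal(n); d=R.T@np.array([(u-c["cx"])/c["fx"],(v-c["cy"])/c["fy"],1]); o=-R.T@t
    return o+d*(z-o[2])/d[2]
def cloud(n,dep,c=None):
    c,R,t=c or cal(n); v,u=np.mgrid[:dep.shape[0],:dep.shape[1]]
    P=np.stack([(u-c["cx"])/c["fx"]*dep,(v-c["cy"])/c["fy"]*dep,dep],-1)
    return (P-t)@R
def proj(n,p,c=None):
    c,R,t=c or cal(n); q=R@np.asarray(p)+t
    return c["fx"]*q[0]/q[2]+c["cx"],c["fy"]*q[1]/q[2]+c["cy"]
E
python3 - <<'E'
from h import *
for n in("scene","top"):
    im,d=camera(n); cv2.imwrite(f"pics/{n}.png",im); np.save(n+"_d.npy",d); c,R,t=cal(n); print(n,c["fx"],-R.T@t,R[2])
print(env.get_state()["orientation"],env.get_state()["time"])
E
```

```text
scene 439.1689796305266 [1.37239695 0.47609877 0.79374861] [-0.75117862 -0.29835957 -0.58882276]
top 471.3101728955692 [0.27792273 0.10964136 1.45747876] [ 0.15431664 -0.00696024 -0.98799693]
[-4.75586370e-05  1.45383129e-01  9.89375100e-01 -8.09603601e-04] 0.1
```

View pics/scene.png

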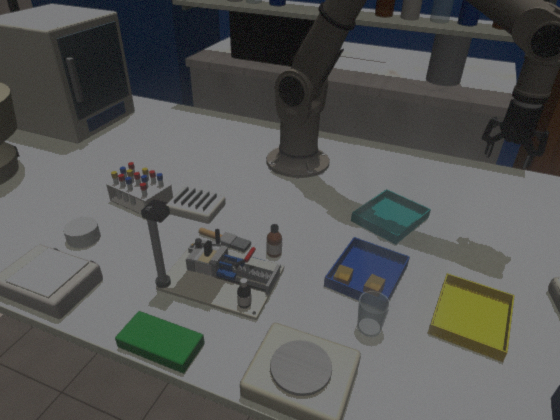

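View pics/top.png

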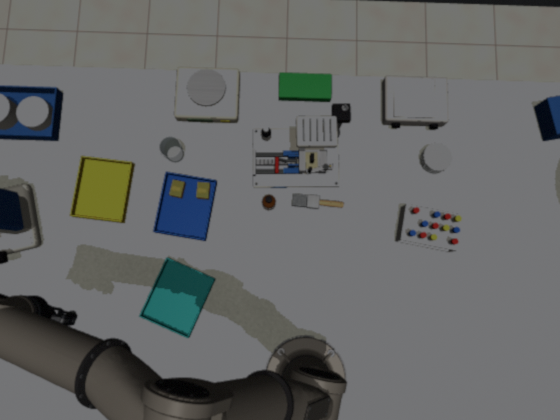

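The scene view shows the press at about (225,270), lamp post at (160,245) and red lever at (248,253). The top view shows the press at (297,160), arm post near (325,155) and red lever at (277,163).

Tray candidates in the top view are blue with amber blocks (186,206), yellow (103,190), teal (178,297) and a dark-blue box with jars (30,112). I choose the one at (186,206) and check it in a close crop together with the press.

```bash
python3 - <<'E'
from h import *
im=cv2.imread("pics/top.png"); cr=im[100:250,145:355]; cr=cv2.resize(cr,None,fx=3.8,fy=3.8,interpolation=cv2.INTER_CUBIC)
cv2.imwrite("pics/c1.png",cv2.convertScaleAbs(cr,alpha=1.6))
d=np.load("top_d.npy"); P=cloud("top",d); hsv=cv2.cvtColor(im,cv2.COLOR_BGR2HSV)
# tray: blue mask
m=cv2.inRange(hsv,(105,120,40),(130,255,255)); m[:, :145]=0; m[:,225:]=0; m[:165]=0; m[250:]=0
Q=P[m>0]; print("blue z pct",np.percentile(Q[:,2],[5,50,95]))
k=np.argwhere(m>0)
B=np.array([ray("top",u,v,.032)[:2] for v,u in cv2.convexHull(k.astype(np.int32)).reshape(-1,2)],np.float32)
r=cv2.minAreaRect(B*1000); print("tray",r)
F=Q[abs(Q[:,2]-.032)<.006]; print(cv2.minAreaRect((F[:,:2]*1000).astype(np.float32)))
S=P[115:195,240:350]; 
for z in(.016,.042,.052,.068,.11,.25): 
    q=S[abs(S[...,2]-z)<.004]; print(z,len(q),cv2.minAreaRect((q[:,:2]*1000).astype(np.float32)) if len(q)>3 else "")
E
```

```text
blue z pct [-0.00086681  0.00486164  0.03080762]
tray ((498.9056091308594, 377.5359191894531), (159.5878143310547, 187.9498748779297), 82.06075286865234)
((499.7178955078125, 379.1011962890625), (157.91595458984375, 187.7461395263672), 82.04158782958984)
0.016 2008 ((655.4867553710938, 42.39855194091797), (215.52857971191406, 267.135009765625), 2.0610718727111816)
0.042 258 ((671.0335693359375, 45.748573303222656), (121.82698059082031, 270.6999816894531), 5.011928081512451)
0.052 286 ((670.2637939453125, 57.85298156738281), (121.24662780761719, 242.509765625), 3.0441689491271973)
0.068 226 ((656.2926025390625, 24.578712463378906), (208.21096801757812, 232.64083862304688), 8.254841804504395)
0.11 16 ((676.43212890625, -36.39151382446289), (9.591789245605469, 166.91921997070312), 58.52739334106445)
0.25 242 ((682.1246948242188, -16.81975555419922), (78.04360961914062, 134.9388885498047), 2.8702142238616943)
```

View pics/c1.png

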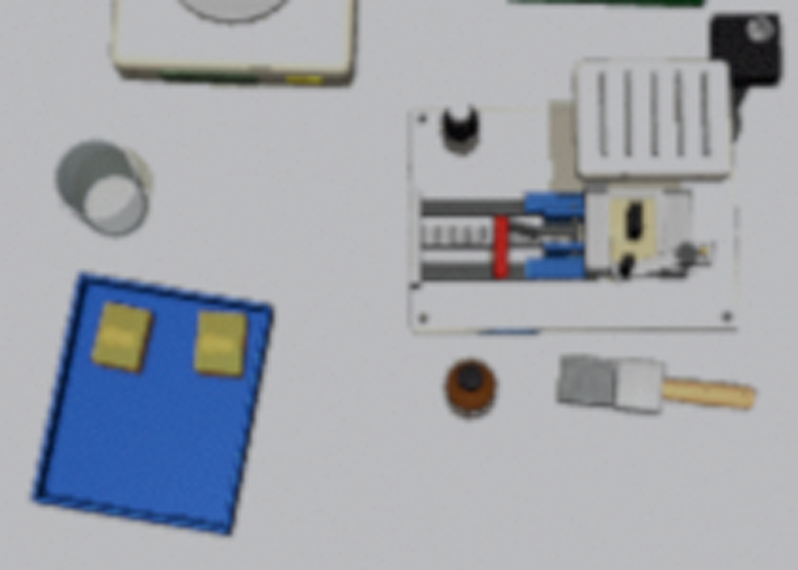

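The crop confirms the tray: blue, with amber blocks at crop (122,337) and (220,343) in its far half. On the press, the red lever is at crop (500,247), the black post at (627,265) and the black rib at (634,220). The lamp head, at (655,120), hides the plate's far-right corner. Next I fit the press frame and check that a 45° tilted tool can reach.

```bash
cat >> h.py <<'E'
from scipy.spatial.transform import Rotation as Ro
def ori(yaw,pitch=np.pi/4):
    s,c=np.sin(pitch),np.cos(pitch); A=np.array([[-s,0,c],[0,1,0],[-c,0,-s]])
    x,y,z,w=Ro.from_matrix(Ro.from_euler("z",yaw).as_matrix()@A).as_quat(); return [w,x,y,z]
def tcp(g,yaw,pitch=np.pi/4,L=.054):   # TCP position that puts the grasp point at g
    return np.asarray(g,float)-L*np.array([np.cos(yaw)*np.cos(pitch),np.sin(yaw)*np.cos(pitch),-np.sin(pitch)])
E
python3 - <<'E'
from h import *
im=cv2.imread("pics/top.png"); hsv=cv2.cvtColor(im,cv2.COLOR_BGR2HSV); P=cloud("top",np.load("top_d.npy"))
# front edge (rows) for columns 258..275 & 290..335: lowest pixel with z>8mm ; left edge for rows
Z=cv2.medianBlur(P[...,2].astype(np.float32),3)
f=[]; 
for u in list(range(258,333,1)):
    if 262<u<277 : continue
    v=175+np.argmax(Z[175:196,u]<.008); f.append(ray("top",u,v-.5,.016)[:2])
l=[ray("top",250-0.5+np.argmax(Z[v,250:265]>.008)+0,v,.016)[:2] for v in range(135,183)]
f,l=np.array(f),np.array(l)
a=cv2.fitLine(f.astype(np.float32),cv2.DIST_HUBER,0,1e-4,1e-4).ravel(); b=cv2.fitLine(l.astype(np.float32),cv2.DIST_HUBER,0,1e-4,1e-4).ravel()
print("front",a,"left",b, f.std(0), l.std(0))
hull=None
for nm,lo,hi,z in(("red",(0,150,60),(6,255,255),.08),("red2",(174,150,60),(180,255,255),.08)):
    m=cv2.inRange(hsv,lo,hi); m[:150]=0;m[180:]=0;m[:,:265]=0;m[:,290:]=0
    v,u=np.nonzero(m); 
    if len(u): print(nm,len(u),u.mean(),v.mean(),ray("top",u.mean(),v.mean(),z),np.median(P[v,u],0))
px=lambda x,y:(145+x/3.8-.37,100+y/3.8-.37)
for nm,x,y,z in(("post",627,265,.11),("rib",634,220,.094),("pivot",685,252,.08)): print(nm,ray("top",*px(x,y),z),P[int(px(x,y)[1]+.5),int(px(x,y)[0]+.5)])
c,R,t=cal("wrist"); s=env.get_state(); q=s["orientation"]; T=Ro.from_quat([q[1],q[2],q[3],q[0]]).as_matrix()
print("cam in tool",T.T@(-R.T@t-s["tcp_pos"]),"axis",T.T@R[2],"right",T.T@R[0],c["fx"])
for nm,g,y in(("view",(.56,.05,.24),0),("press",(.66,0,.09),0),("lever",(.66,.2,.09),0),("tray",(.459,.384,.07),.6),("tray",(.459,.384,.07),0)): print(nm,kin.inverse_kinematics(list(tcp(g,y)),ori(y)))
E
```

```text
front [ 0.03112071 -0.99951565  0.57247305  0.03405614] left [0.9998799  0.01549958 0.6553242  0.17938939] [0.00211241 0.06152588] [0.04481137 0.00201054]
red 53 276.35849056603774 164.67924528301887 [0.6241529  0.10235728 0.08      ] [0.62527452 0.10305313 0.07843664]
post [0.6055915  0.00454971 0.11      ] [0.60660888 0.0035221  0.11049246]
rib [ 0.64583357 -0.00154809  0.094     ] [ 6.44599504e-01 -2.46059671e-04  9.30015775e-02]
pivot [ 0.6248671  -0.04346411  0.08      ] [ 0.62639809 -0.04453418  0.07329531]
cam in tool [ 0.07986215 -0.00038493 -0.07032187] axis [-3.10888814e-01  7.49593608e-04  9.50445992e-01] right [-3.26555890e-04  9.99999546e-01 -8.95491009e-04] 302.13003528893324
view [-0.78440798  0.07148959  0.4877618   2.41002027  2.01887665  0.20517585
 -0.69359198]
press [ 0.30448723  0.59263974 -0.53235856  2.2289783   2.49871595  0.52758314
 -0.89225446]
lever [ 0.07603066  0.71719001 -0.78680566  2.11977047  2.02707354  0.83828933
 -0.6455677 ]
tray [-0.61443451  0.56175119 -0.34775389  2.37245479  2.54357955  0.65257521
 -1.16543833]
tray [-1.73444716  0.77164534  0.75166162  2.2710393   1.79063997  0.23724071
 -1.41360882]
```

The press yaw is about 0.025 rad with its origin near (0.646, −0.001). The post is 52 mm from the pivot, as it must be. The reagent bottle stands in front of the lever, so there I will tilt the tool toward +y instead. Now a near look with the wrist camera.

```bash
python3 - <<'E'
from h import *
p=np.radians(65)
t0=env.get_state()["time"]
env.reach([.53,.03,.28],ori(.025,p)); print(env.get_state()["time"]-t0, env.get_state()["qpos"])
c=cal("wrist"); im,d=camera("wrist"); cv2.imwrite("pics/w1.png",im); np.savez("w1.npz",d=d,R=c[1],t=c[2],k=[c[0][k] for k in("fx","fy","cx","cy")])
cv2.imwrite("pics/w1v.png",cv2.convertScaleAbs(cv2.resize(im,(800,600)),alpha=1.5))
E
```

```text
2.525 [-0.7280331   0.11965907  0.56247485  2.20478352  0.00555713  0.40354378
  1.40968613]
```

View pics/w1v.png

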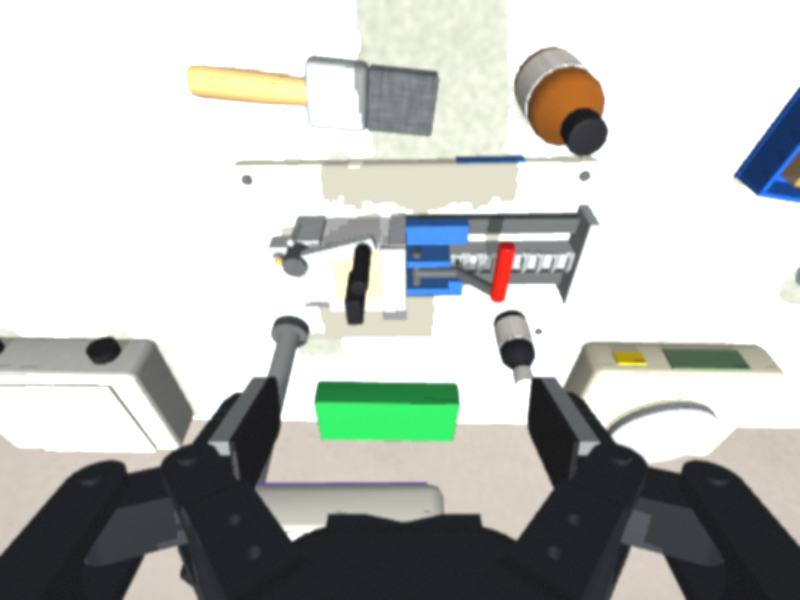

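The wrist view (image down is +x) shows the post at view (363,250), the pivot at (295,258), the rib at (356,305), and the lever from (507,245) to (498,300). The resin bottle is at (515,340) and the reagent at (565,100). Next I extract accurate coordinates.

```bash
python3 - <<'E'
from h import *
f=np.load("w1.npz"); k=f["k"]; C=(dict(fx=k[0],fy=k[1],cx=k[2],cy=k[3]),f["R"],f["t"])
im=cv2.imread("pics/w1.png"); P=cloud(None,f["d"],C); hsv=cv2.cvtColor(im,cv2.COLOR_BGR2HSV)
m=cv2.inRange(hsv,(0,150,60),(6,255,255))|cv2.inRange(hsv,(174,150,60),(180,255,255))
m[:165]=0;m[215:]=0;m[:,:335]=0;m[:,370:]=0
v,u=np.nonzero(m); Q=P[v,u]; print("lever n",len(u),"z",np.percentile(Q[:,2],[5,50,90]),"med",np.median(Q,0))
r=cv2.minAreaRect(np.stack([u,v],1).astype(np.float32)); bx=cv2.boxPoints(r); print([ray(None,a,b,.078,C)[:2].round(4) for a,b in bx])
# points by height near the press
g=np.s_[150:235,180:300]; S=P[g]; D=hsv[g][...,2]<75
for nm,lo,hi,b in(("dark>.1",.100,.115,1),("dark .085-.1",.085,.1,1),("hi grey .07-.085",.07,.085,0),("arm .064-.072",.064,.0715,0)):
    q=(S[...,2]>lo)&(S[...,2]<hi)&(D if b else ~D); 
    n,lab,st,ce=cv2.connectedComponentsWithStats(q.astype(np.uint8),connectivity=8)
    for i in range(1,n):
        if st[i,4]>8: w=S[lab==i]; print(nm,st[i,4],(ce[i]+[180,150])*1.4286,w.mean(0).round(4),w.min(0).round(3),w.max(0).round(3))
E
```

```text
lever n 422 z [0.07553539 0.07917858 0.08031048] med [0.61919719 0.10163842 0.07917858]
[array([0.6477, 0.0971]), array([0.5949, 0.0959]), array([0.597 , 0.1067]), array([0.6505, 0.1092])]
dark>.1 178 [358.51439326 281.78733708] [0.6072 0.0046 0.1075] [ 0.603 -0.001  0.1  ] [0.615 0.01  0.111]
dark .085-.1 116 [360.67223793 263.74911724] [0.6047 0.005  0.0925] [ 0.603 -0.001  0.085] [0.607 0.01  0.1  ]
dark .085-.1 239 [353.97599749 307.62719247] [ 0.6448 -0.0014  0.0928] [ 0.636 -0.007  0.085] [0.659 0.004 0.096]
hi grey .07-.085 10 [355.86426 248.00496] [6.06e-01 4.00e-04 7.42e-02] [ 0.603 -0.001  0.07 ] [0.609 0.003 0.081]
hi grey .07-.085 14 [369.59922857 252.24994286] [0.6074 0.0098 0.0768] [0.604 0.008 0.07 ] [0.61  0.01  0.083]
hi grey .07-.085 167 [293.9066479  267.11398204] [ 0.6256 -0.0448  0.0722] [ 0.617 -0.054  0.071] [ 0.634 -0.036  0.074]
arm .064-.072 540 [335.09929444 251.21401889] [ 0.6141 -0.0153  0.0678] [ 0.601 -0.04   0.064] [0.629 0.013 0.071]
arm .064-.072 866 [393.37969192 282.41244457] [0.6444 0.0261 0.0663] [0.611 0.016 0.064] [0.683 0.036 0.068]
```

Everything agrees with the given sizes: post to pivot is 52.2 mm, the lever is 53 mm long at z about 0.074, and the rib is 23 × 11 mm. Now I grip the post and swing it.

```bash
cat >> h.py <<'E'
PIV=np.array([.6256,-.0448]); YAW=.025
E
python3 - <<'E'
from h import *
p=np.radians(65); o=ori(YAW,p); g=np.array([.609,.0047,.098])
env.grip(.045)
print(env.movel(list(tcp(g,YAW,p,.134)),.2,rot=o))
print(env.movel(list(tcp(g,YAW,p)),.12,stop_force=8))
env.grip(0.0,20); s=env.get_state(); print("open",s["opening"],s["gripper_force"],s["force"],s["time"])
a0=np.arctan2(PIV[0]-g[0],g[1]-PIV[1]); a1=2.135
for a in np.linspace(a0,a1,9)[1:]:
    q=PIV+.0522*np.array([-np.sin(a),np.cos(a)]); r=env.movel(list(tcp([*q,.098],YAW,p)),.1,stop_force=40)
    s=env.get_state(); print(round(a,2),r,np.round(s["force"],1),round(s["opening"],4))
    if r: break
print(s["time"])
E
```

```text
FalseTraceback (most recent call last):
  File "<stdin>", line 5, in <module>
cell.PlanningError: the arm cannot follow that straight line within its joint ranges
```

```bash
python3 - <<'E'
from h import *
np.set_printoptions(precision=2,suppress=True)
print(env.get_state()["qpos"],env.get_state()["tcp_pos"],env.get_state()["time"])
ga=np.array([.609,.0047,.098]); gb=np.array([*(PIV+.052*np.array([-np.sin(2.13),np.cos(2.13)])),.098])
for pd in(45,55,65,75):
  for y in(-.6,-.3,.025,.3,.6):
    p=np.radians(pd); print(pd,y,[kin.inverse_kinematics(list(tcp(g,y,p,L)),ori(y,p)) for g,L in((ga,.12),(ga,.054),(gb,.054))])
E
```

```text
[-0.49  0.27  0.41  2.21 -0.25  0.26  1.7 ] [0.55 0.   0.22] 3.65
45 -0.6 [array([ 0.43,  0.72, -1.19,  2.24,  1.68,  1.32, -0.79]), array([ 0.49,  0.91, -1.19,  2.19,  1.85,  1.4 , -0.74]), array([ 0.67,  0.86, -1.19,  2.28,  1.92,  1.3 , -0.72])]
45 -0.3 [array([ 0.59,  0.64, -1.18,  2.35,  1.89,  1.04, -0.65]), array([ 0.63,  0.86, -1.19,  2.28,  2.04,  1.16, -0.58]), array([ 0.83,  0.82, -1.19,  2.35,  2.13,  1.04, -0.54])]
45 0.025 [None, array([ 0.8 ,  0.84, -1.19,  2.31,  2.23,  0.84, -0.36]), array([ 1.01,  0.82, -1.18,  2.36,  2.32,  0.71, -0.31])]
45 0.3 [array([ 1.01,  0.62, -1.16,  2.36,  2.41,  0.37, -0.32]), array([ 0.94,  0.85, -1.18,  2.28,  2.33,  0.54, -0.12]), array([ 1.14,  0.84, -1.17,  2.3 ,  2.38,  0.4 , -0.03])]
45 0.6 [array([-0.69,  0.9 ,  1.27,  2.35,  4.37,  1.39, -2.38]), array([ 1.03,  0.88, -1.16,  2.2 ,  2.08,  0.22,  0.45]), array([-0.55,  1.12,  1.26,  2.3 ,  4.29,  1.59, -2.33])]
55 -0.6 [array([-1.24,  0.6 ,  1.07,  2.25, -0.14,  0.19,  0.74]), array([-0.72,  0.52,  0.46,  2.2 ,  1.24,  0.28, -0.57]), array([ 0.73,  0.79, -1.19,  2.21,  1.7 ,  1.1 
[... 1869 characters left out ...]
 0.63,  2.05, -0.25,  0.53,  1.35]), array([-0.56,  0.51,  0.5 ,  2.05, -0.32,  0.41,  1.41]), array([-0.4 ,  0.47,  0.46,  2.11, -0.35,  0.37,  1.58])]
75 0.025 [array([-0.46,  0.36,  0.41,  2.06, -0.25,  0.51,  1.71]), array([-0.38,  0.48,  0.32,  2.05, -0.33,  0.39,  1.77]), array([-0.18,  0.44,  0.26,  2.1 , -0.35,  0.37,  1.94])]
75 0.3 [array([-0.21,  0.35,  0.17,  2.03, -0.24,  0.53,  2.  ]), array([-0.19,  0.47,  0.14,  2.03, -0.31,  0.41,  2.07]), array([ 0.01,  0.44,  0.07,  2.07, -0.32,  0.4 ,  2.22])]
75 0.6 [array([ 0.03,  0.37, -0.06,  1.99, -0.22,  0.58,  2.31]), array([-0.02,  0.48, -0.03,  2.  , -0.28,  0.46,  2.37]), array([ 0.17,  0.46, -0.08,  2.03, -0.3 ,  0.47,  2.53])]
```

```bash
python3 - <<'E'
from h import *
np.set_printoptions(precision=3,suppress=True)
p=np.radians(55); g=np.array([.609,.0047,.098])
J=kin.inverse_kinematics(list(tcp(g,YAW,p,.14)),ori(YAW,p)); J2=J
print(J)
if J is None: J=kin.inverse_kinematics(list(tcp(g,YAW,p,.12)),ori(YAW,p)); print(J)
env.movel([.46,.0,.36],.25); q0=np.array(env.get_state()["qpos"]); print(q0)
for f in(.25,.5,.75):
    env.goto_joints(list(q0+f*(J-q0))); s=env.get_state(); print(f,s["tcp_pos"],s["time"],s["orientation"])
    if s["tcp_pos"][0]>.58 or s["tcp_pos"][2]<.19: break
E
```

```text
[ 0.707  0.371 -0.983  2.29   1.588  0.374 -0.014]
[-0.731 -0.183  0.501  2.234  0.278  0.654  1.193]
0.25 [ 0.484 -0.028  0.328] 5.0 [ 0.239 -0.005  0.965 -0.107]
0.5 [ 0.507 -0.037  0.282] 5.525 [ 0.255 -0.015  0.957 -0.141]
0.75 [ 0.521 -0.026  0.233] 6.05 [ 0.27  -0.023  0.957 -0.1  ]
```

```bash
cat > swing.py <<'E'
from h import *
np.set_printoptions(precision=3,suppress=True)
p=np.radians(55); g=np.array([.609,.0047,.098])
env.goto_joints([0.707,0.371,-0.983,2.29,1.588,0.374,-0.014])
env.movel(list(tcp(g,YAW,p)),.12,rot=ori(YAW,p),stop_force=8)
env.grip(0.0,20); s=env.get_state(); print("open",s["opening"],s["gripper_force"],s["force"],s["time"],s["qpos"])
if s["opening"]<.008: raise SystemExit("nothing gripped")
a0=np.arctan2(PIV[0]-g[0],g[1]-PIV[1]); a1=2.135
for a in np.linspace(a0,a1,9)[1:]:
    q=PIV+.0522*np.array([-np.sin(a),np.cos(a)]); r=env.movel(list(tcp([*q,.098],YAW,p)),.1,stop_force=40)
    s=env.get_state(); print(round(a,2),r,s["force"],round(s["opening"],4))
    if r: break
print(s["time"],s["qpos"])
E
python3 swing.py
```

```text
open 0.01136297621788211 22.200417816638947 [-1.08   0.102  3.475] 7.8333 [ 0.631  0.622 -0.942  2.223  1.886  0.529 -0.203]
0.55 False [-1.182  3.279  4.427] 0.0113
0.78 False [-3.629  4.327  5.617] 0.0113
1.0 False [-8.948  6.108 10.677] 0.0111
1.23 False [-13.803   5.585  13.855] 0.0113
1.46 False [-13.754   3.749  15.554] 0.0111
1.68 False [-7.37  -0.136  9.215] 0.0113
1.91 False [-3.453  1.137  5.75 ] 0.0113
2.13 False [-0.158  0.794  1.79 ] 0.0113
9.9667 [ 0.805  0.585 -0.917  2.268  1.989  0.402 -0.176]
```

```bash
cat >> h.py <<'E'
def oriL(yaw,t):   # tool tilted by t so that its body leans to press +y; closing line across the lever
    M=Ro.from_euler("z",yaw).as_matrix()@np.array([[-1,0,0],[0,np.cos(t),-np.sin(t)],[0,-np.sin(t),-np.cos(t)]])
    x,y,z,w=Ro.from_matrix(M.T.T if np.linalg.det(M)>0 else M).as_quat(); return [w,x,y,z],M
E
python3 - <<'E'
from h import *
np.set_printoptions(precision=3,suppress=True)
p=np.radians(55)
env.grip(.045); s=env.get_state(); z=np.array([np.cos(p),0,-np.sin(p)])
env.movel(list(np.array(s["tcp_pos"])-.07*z),.15)
env.movel([.48,.0,.30],.25)
env.dwell(.2); c=cal("wrist"); im,d=camera("wrist"); cv2.imwrite("pics/w2.png",im); cv2.imwrite("pics/w2v.png",cv2.convertScaleAbs(im,alpha=1.4))
P=cloud(None,d,c); hsv=cv2.cvtColor(im,cv2.COLOR_BGR2HSV)
m=(hsv[...,2]<75)&(P[...,2]>.085)&(P[...,2]<.113)&(P[...,0]>.5)&(P[...,0]<.7)&(abs(P[...,1])<.15)
n,lab,st,ce=cv2.connectedComponentsWithStats(m.astype(np.uint8))
for i in range(1,n):
    if st[i,4]>15: w=P[lab==i]; print(st[i,4],ce[i],w.min(0),w.max(0))
q,M=oriL(YAW,np.radians(25)); print(M,np.linalg.det(M))
for t in(10,20,30):
  for dy in(0,-.015,.05):
    q,M=oriL(YAW,np.radians(t)); g=np.array([.615,.1025+dy,.074])
    print(t,dy,[kin.inverse_kinematics(list(g-L*M[:,2]),q) for L in(.14,.054)])
print(env.get_state()["time"],env.get_state()["qpos"])
E
```

```text
573 [430.766  97.67 ] [0.506 0.113 0.085] [0.526 0.133 0.097]
253 [204.688 157.051] [ 0.575 -0.077  0.085] [ 0.585 -0.067  0.111]
156 [277.013 194.827] [ 0.636 -0.007  0.085] [0.658 0.003 0.095]
[[-1.    -0.023  0.011]
 [-0.025  0.906 -0.422]
 [ 0.    -0.423 -0.906]] 1.0000000000000004
10 0 [array([ 0.142,  0.621, -0.724,  1.699,  0.619,  1.125,  0.776]), array([ 0.118,  0.713, -0.654,  1.756,  0.701,  0.991,  0.718])]
10 -0.015 [array([ 0.165,  0.614, -0.72 ,  1.709,  0.617,  1.116,  0.798]), array([ 0.134,  0.704, -0.642,  1.765,  0.696,  0.978,  0.742])]
10 0.05 [array([ 0.072,  0.65 , -0.744,  1.659,  0.63 ,  1.16 ,  0.703]), array([ 0.07 ,  0.748, -0.705,  1.717,  0.728,  1.04 ,  0.635])]
20 0 [array([ 0.018,  0.665, -0.699,  1.662,  0.738,  1.268,  0.64 ]), array([ 0.057,  0.763, -0.69 ,  1.724,  0.849,  1.163,  0.57 ])]
20 -0.015 [array([ 0.035,  0.654, -0.688,  1.676,  0.736,  1.252,  0.66 ]), array([ 0.067,  0.75 , -0.669,  1.737,  0.842,  1.142,  0.592])]
20 0.05 [array([-0.032,  0.711, -0.748,  1.609,  0.757,  1.326,  0.572]), array([ 0.015,  0.808, -0.751,  1.675,  0.869,  1.229,  0.503])]
30 0 [array([-0.054,  0.753, -0.745,  1.615,  0.874,  1.454,  0.511]), array([-0.001,  0.829, -0.722,  1.687,  0.967,  1.349,  0.461])]
30 -0.015 [array([-0.038,  0.739, -0.733,  1.632,  0.872,  1.435,  0.527]), array([ 0.015,  0.818, -0.71 ,  1.702,  0.967,  1.33 ,  0.475])]
30 0.05 [array([-0.111,  0.8  , -0.782,  1.55 ,  0.881,  1.516,  0.465]), array([-0.057,  0.869, -0.759,  1.63 ,  0.964,  1.408,  0.418])]
12.4833 [ 1.21   0.083 -1.368  2.29   0.574  0.264  0.951]
```

View pics/w2v.png

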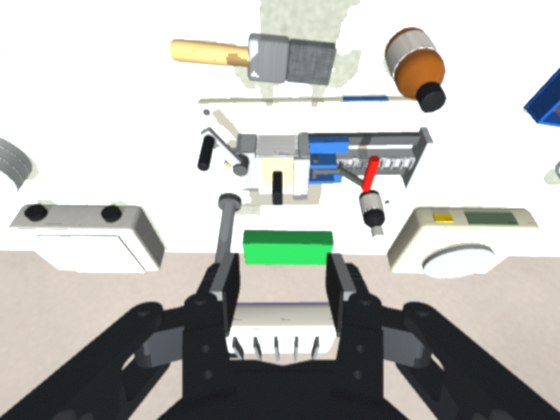

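The post is now at (0.580, −0.072), a joint angle of about 2.08–2.10 rad, so it is past the detent. The picture shows the arm folded out at (205,150), with the rib (277,187) and lever (370,172) free. Next is the lever.

```bash
cat > pull.py <<'E'
from h import *
np.set_printoptions(precision=3,suppress=True)
q,M=oriL(YAW,np.radians(20)); g=np.array([.615,.1027,.074]); off=-.054*M[:,2]
yv=np.array([-np.sin(YAW),np.cos(YAW),0]); zv=np.array([0,0,1.])
env.reach([.53,.16,.28],q)
env.movel(list(g-.14*M[:,2]),.2,rot=q)
r=env.movel(list(g+off),.12,stop_force=8)
env.grip(0.0,40); s=env.get_state(); print(r,"open",s["opening"],s["gripper_force"],s["force"],s["time"])
if s["opening"]<.008: raise SystemExit("nothing gripped")
for f in(.13,.26,.4):
    e=(60*np.cos(f)-26*np.sin(f)-60)/1e3*yv+(26*np.cos(f)+60*np.sin(f)-26)/1e3*zv
    r=env.movel(list(g+e+off),.08,stop_force=40); s=env.get_state(); print(f,r,s["force"],s["opening"])
env.dwell(.2)
for d in(.02,.04,.0585):
    r=env.movel(list(g+e+off+d*yv),.08,stop_force=30); s=env.get_state(); print(d,r,s["force"],s["opening"],s["tcp_pos"])
    if r: break
print(s["time"])
E
python3 pull.py
```

```text
False open 0.010851005584415947 38.966710567474365 [0.332 1.498 2.077] 15.7417
0.13 False [1.594 3.802 2.887] 0.010574351199368058
0.26 False [1.643 5.368 2.82 ] 0.010831781173418464
0.4 False [0.262 7.223 2.329] 0.010619843095317091
0.02 False [ 4.145  0.529 -3.319] 0.010573883343006914 [0.615 0.126 0.146]
0.04 False [ 3.181  1.476 -3.631] 0.010638168088281124 [0.614 0.147 0.146]
0.0585 False [ 2.02   0.842 -3.832] 0.010486164630837786 [0.613 0.165 0.146]
17.9083
```

```bash
python3 - <<'E'
from h import *
np.set_printoptions(precision=3,suppress=True)
q,M=oriL(YAW,np.radians(20))
env.grip(.045); s=env.get_state(); env.movel(list(np.array(s["tcp_pos"])-.08*M[:,2]),.15)
env.reach([.50,.06,.29],ori(YAW,np.radians(60))); env.grip(.028)
env.dwell(.2); c=cal("wrist"); im,d=camera("wrist"); cv2.imwrite("pics/w3v.png",cv2.convertScaleAbs(im,alpha=1.4))
P=cloud(None,d,c); hsv=cv2.cvtColor(im,cv2.COLOR_BGR2HSV)
R=cv2.inRange(hsv,(0,150,60),(6,255,255))|cv2.inRange(hsv,(174,150,60),(180,255,255))
B=(P[...,0]>.56)&(P[...,0]<.7)&(abs(P[...,1]-.08)<.17)
for nm,m in(("dark",(hsv[...,2]<75)&(P[...,2]>.085)&(P[...,2]<.113)&B),("red",(R>0)&B)):
  n,lab,st,ce=cv2.connectedComponentsWithStats(m.astype(np.uint8))
  for i in range(1,n):
    if st[i,4]>15: w=P[lab==i]; print(nm,st[i,4],ce[i],w.min(0),w.max(0))
print(env.get_state()["time"],env.get_state()["qpos"])
L=np.array([.6475,-.0015,.0])
for pd in(45,50,55):
  for y in(-.3,YAW,.3):
    p=np.radians(pd); print(pd,y,[kin.inverse_kinematics(list(tcp(g,y,p,l)),ori(y,p)) for g,l in((L+[0,0,.083],.13),(L+[0,0,.083],.054),(L+[-.1,0,.1],.054))])
for y in(-.2,0,.2,.4,.6): print(y,[kin.inverse_kinematics(list(tcp((.459,.384,z),y,np.radians(50))),ori(y,np.radians(50))) for z in(.07,.17)])
E
```

```text
dark 310 [135.971 166.316] [ 0.575 -0.077  0.085] [ 0.586 -0.066  0.111]
dark 212 [223.137 208.736] [ 0.636 -0.007  0.085] [0.659 0.004 0.095]
red 351 [368.809 187.168] [0.597 0.15  0.075] [0.646 0.16  0.085]
20.4667 [ 0.675  0.145 -1.032  2.216  0.696  0.429  0.696]
45 -0.3 [array([ 0.102,  0.434, -0.531,  2.32 ,  1.957,  0.689, -0.849]), array([ 0.129,  0.601, -0.493,  2.228,  2.112,  0.722, -0.906]), array([ 0.209,  0.511, -0.655,  2.434,  2.1  ,  0.828, -0.994])]
45 0.025 [array([ 0.533,  0.473, -0.78 ,  2.35 ,  2.391,  0.515, -0.764]), array([ 0.455,  0.647, -0.699,  2.249,  2.466,  0.586, -0.765]), None]
45 0.3 [array([ 1.005,  0.698, -1.165,  2.292,  2.305,  0.386, -0.155]), array([ 0.774,  0.774, -0.946,  2.206,  2.537,  0.421, -0.384]), None]
50 -0.3 [array([ 0.097,  0.398, -0.485,  2.266,  1.766,  0.563, -0.644]), array([ 0.094,  0.564, -0.425,  2.189,  1.967,  0.583, -0.774]), array([ 0.151,  0.45 , -0.549,  2.397,  1.996,  0.654, -0.897])]
50 0.025 [array([ 0.37 ,  0.395, -0.582,  2.297,  2.233,  0.331, -0.665]), array([ 0.359,  0.586, -0.581,  2.208,  2.331,  0.432, -0.6
[... 859 characters left out ...]
  1.915,  0.432,  0.136])]
-0.2 [array([-0.472,  0.763, -0.846,  2.085,  1.532,  1.207, -0.93 ]), array([-0.405,  0.579, -0.923,  2.05 ,  1.347,  1.197, -0.731])]
0 [array([-0.45 ,  0.712, -0.814,  2.166,  1.663,  1.072, -0.865]), array([-0.371,  0.513, -0.897,  2.13 ,  1.434,  1.026, -0.632])]
0.2 [array([-0.42 ,  0.666, -0.772,  2.234,  1.82 ,  0.926, -0.811]), array([-0.346,  0.446, -0.842,  2.196,  1.536,  0.829, -0.54 ])]
0.4 [array([-0.378,  0.627, -0.725,  2.284,  2.011,  0.774, -0.775]), array([-0.352,  0.38 , -0.732,  2.248,  1.666,  0.604, -0.473])]
0.6 [array([-0.291,  0.615, -0.718,  2.309,  2.226,  0.638, -0.732]), array([-0.347,  0.339, -0.627,  2.277,  1.867,  0.39 , -0.458])]
```

View pics/w3v.png

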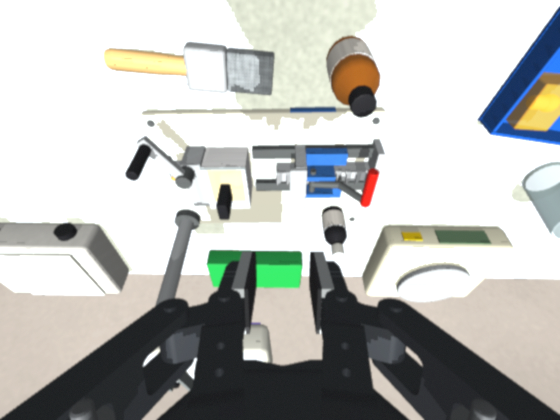

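The clamp bar is about 53 mm back: the lever moved from y 0.1025 to 0.155, at (370,188), and the plate is clear of the mould at (297,172). The rib at (223,205) is free and unmoved. Now I grasp the mould.

```bash
python3 - <<'E'
from h import *
np.set_printoptions(precision=3,suppress=True)
p=np.radians(50); o=ori(YAW,p); g=np.array([.6475,-.0015,.084])
env.reach(list(tcp(g,YAW,p,.13)),o)
r=env.movel(list(tcp(g,YAW,p)),.1,stop_force=8); s=env.get_state(); print(r,s["force"],s["tcp_pos"]-tcp(g,YAW,p))
if r: raise SystemExit
env.grip(0.0,80); s=env.get_state(); print(s["opening"],s["gripper_force"],s["force"],s["time"])
if s["opening"]<.008: raise SystemExit("no rib")
f0=s["force"]
for e,v in(((0,0,.015),.06),((-.06,0,.045),.12),((-.08,0,.11),.15)):
    env.movel(list(tcp(g+e,YAW,p)),v); s=env.get_state(); print(e,s["force"]-f0,s["opening"])
print(s["time"],s["qpos"])
c=cal("wrist"); im,d=camera("wrist"); cv2.imwrite("pics/w4v.png",cv2.convertScaleAbs(im,alpha=1.4))
for y in(0,.2,.4): print(y,[kin.inverse_kinematics(list(tcp((.4594,.3836,z),y,p)),ori(y,p)) for z in(.07,.194)])
E
```

```text
False [-0.138  0.172  0.333] [-0.  0.  0.]
0.010771330424780684 78.79021525382996 [-3.403 -0.775  4.633] 23.025
(0, 0, 0.015) [ 2.304  1.183 -6.333] 0.01070108819193563
(-0.06, 0, 0.045) [ 3.854 -0.02  -7.032] 0.01047324872408363
(-0.08, 0, 0.11) [ 3.305  0.399 -7.054] 0.010461251765304054
24.7333 [ 0.298  0.215 -0.489  2.334  2.008  0.196 -0.5  ]
0 [array([-0.356,  0.777, -0.941,  2.161,  1.694,  1.169, -0.839]), array([-0.603,  0.376, -0.594,  2.129,  1.294,  0.87 , -0.549])]
0.2 [array([-0.303,  0.737, -0.924,  2.228,  1.833,  1.031, -0.759]), array([-0.55 ,  0.329, -0.583,  2.193,  1.41 ,  0.699, -0.462])]
0.4 [array([-0.375,  0.628, -0.727,  2.284,  2.011,  0.774, -0.773]), array([-0.359,  0.321, -0.712,  2.232,  1.558,  0.566, -0.371])]
```

View pics/w4v.png

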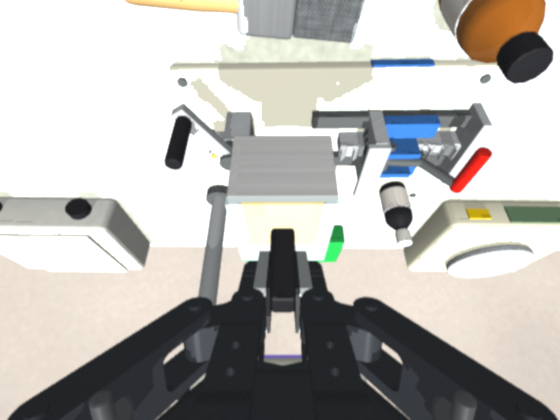

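The mould hangs from its rib at (283,270) between the pads. I'll carry it over, check its tilt from depth, then set it down.

```bash
python3 - <<'E'
from h import *
np.set_printoptions(precision=4,suppress=True)
p=np.radians(50); y=.2; G=np.array([.4594,.3836])
try: env.movel(list(tcp((*G,.194),y,p)),.2,rot=ori(y,p))
except env.PlanningError as e: print(e); env.reach(list(tcp((*G,.194),y,p)),ori(y,p))
env.dwell(.3); s=env.get_state(); print(s["time"],s["qpos"],s["force"],s["opening"])
c=cal("wrist"); im,d=camera("wrist"); cv2.imwrite("pics/w5v.png",cv2.convertScaleAbs(im,alpha=1.4))
P=cloud(None,d,c); n=0
A=Ro.from_euler("z",y).as_matrix(); Q=(P-np.array([*G,.194]))@A   # mould-like axes from the grasp point
for nm,m in(("lid",(abs(Q[...,2]+.025)<.008)&(abs(Q[...,0])<.03)&(abs(Q[...,1])<.023)),("front",(abs(Q[...,0]+.032)<.006)&(Q[...,2]<-.03)&(Q[...,2]>-.064)&(abs(Q[...,1])<.022))):
    w=Q[m&(d>0)]; 
    if len(w)>30: u=np.linalg.svd(w-w.mean(0),full_matrices=False)[2][2]; print(nm,len(w),w.mean(0),"normal",u*np.sign(u[np.argmax(abs(u))]))
E
```

```text
27.2 [-0.3778  0.3761 -0.7893  2.1834  1.4467  0.7799 -0.4628] [ 0.0827 -0.6478 -2.147 ] 0.010083526386419156
lid 4804 [-0.0109 -0.     -0.0262] normal [-0.0345  0.001   0.9994]
front 5293 [-0.0302  0.     -0.0459] normal [ 1.      0.0043 -0.002 ]
```

View pics/w5v.png

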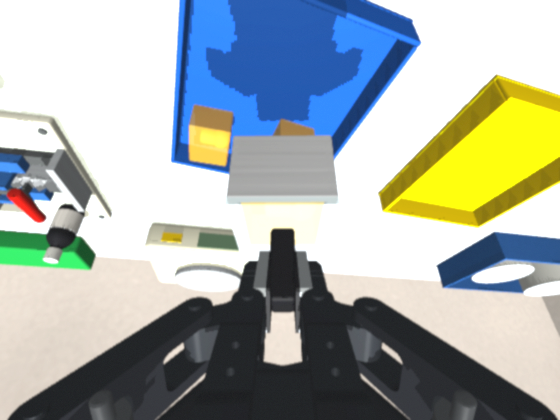

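The mould hangs upright: the front-face normal is within 5 mrad. The picture shows the tray's empty near half (270,60) and the blocks at (210,135) and (295,130), so I lower it.

```bash
python3 - <<'E'
from h import *
np.set_printoptions(precision=4,suppress=True)
p=np.radians(50); y=.2; G=np.array([.4594,.3836])
print(env.movel(list(tcp((*G,.082),y,p)),.12,stop_force=8))
r=env.movel(list(tcp((*G,.067),y,p)),.02,stop_force=4); s=env.get_state(); print(r,s["tcp_pos"][2]-.054*np.sin(p),s["force"],s["time"])
env.grip(.04); s=env.get_state()
z=np.array([np.cos(y)*np.cos(p),np.sin(y)*np.cos(p),-np.sin(p)])
env.movel(list(np.array(s["tcp_pos"])-.09*z),.1); env.movel(list(np.array(s["tcp_pos"])-.09*z+[0,0,.1]),.2)
env.dwell(.2); c=cal("wrist"); im,d=camera("wrist"); cv2.imwrite("pics/w6v.png",cv2.convertScaleAbs(im,alpha=1.4))
P=cloud(None,d,c); w=P[(P[...,2]>.041)&(P[...,2]<.052)&(np.hypot(*(P[...,:2]-G).transpose(2,0,1))<.045)]
u=np.linalg.svd(w-w.mean(0),full_matrices=False)[2][2]; print(len(w),w.mean(0),w.min(0),w.max(0),u)
print(env.get_state()["time"],env.get_state()["force"])
im,d=camera("top"); cv2.imwrite("pics/top2.png",cv2.convertScaleAbs(cv2.resize(im[90:250,130:360],None,fx=3.4,fy=3.4,interpolation=cv2.INTER_CUBIC),alpha=1.5))
E
```

```text
False
True 0.07255967787606188 [-1.0831 -2.2451  5.4574] 28.8667
2484 [0.4538 0.3822 0.0461] [0.4246 0.3528 0.0411] [0.4972 0.4142 0.052 ] [-0.0131 -0.0035  0.9999]
31.2083 [-0.0813 -0.4216  0.2671]
```

View pics/w6v.png

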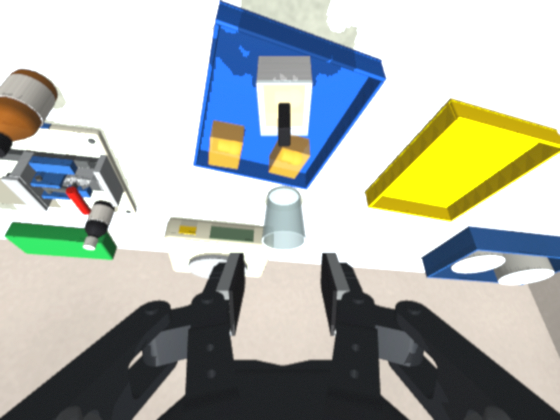

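View pics/top2.png

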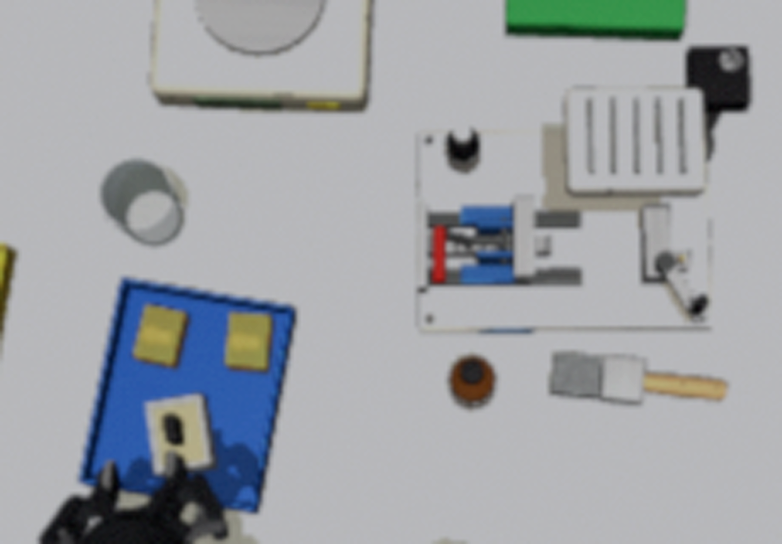

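The mould sits flat, with its lid at z 0.046, in the near half of the tray at top-view (180,432). The blocks, bottles, brush and beaker are where they stood. The arm is swung out at (690,295) and the clamp bar is back at (523,235). I hand it in.

```bash
python3 -c "
from h import *
print(job.job_done())"
```

```text
the job is handed in; nothing more can be done
None
```

I handed the job in after about 31 s of the 67 s on the robot's clock; no verdict came back. At the last look the mould stood flat in the free half of the blue tray, the hold-down arm was out at its stop, the clamp bar was about 53 of its 60 mm back, nothing else had visibly moved, and no motion went near the lamp.

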